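Index the turret stop of a boring jig and load the work against it

TASK

The boring jig's turret stop is locked with its middle-length rod facing the work. Pull the winged knob up to unlock it, turn the turret until the longest of its three rods points straight down the channel at the wooden block, and push the knob back down until it is fully home and locked. Then slide the block along the fence and in under the bridge until its end rests against the buffer of that long rod. Leave the screwdriver and the short offcut beside the jig where they lie.

Things in the scene. Friction and masses are not known exactly. Their poses are not given: they have to be found in the camera images.
- jig: Boring jig, fixed to the table: plywood board 170 (x) x 385 (y) x 15 mm. Origin: centre of the board's underside. Its channel runs along y, centred on x = 0; work goes in toward +y. Aluminium fence on the +x side: face at x = +31.5 mm, y = -185 to +20 mm, 28 mm above the board. The block starts at the -y end; the turret stands at the +y end.
- tunnel_mouth (a point): Middle of the mouth of the tunnel under the jig's drill bridge, on the board's top (jig x = 0, y = -30 mm, z = 15 mm; axes as the jig). The tunnel runs 50 mm along +y, 63 mm wide (x = -31.5 to +31.5) and 32.5 mm high; the bridge's top is 45 mm above the board. On the -x side a lead-in flares 30 degrees outward, to x = -48 mm at 29 mm before the mouth.
- turret_base: Foot and index plate of the turret stop, fixed on the jig's board at jig x = 0, y = 118 to 142 mm, same yaw as the jig. Origin on the turret's vertical axis, at the top of the board. Steel disc 92 mm across, its top 10 mm above the origin, with three index holes 60 degrees apart.
- spindle (a joint): Height of the knob with the turret head, m: 0 fully down, 0.016 fully up. At the start the index pin sits in a hole; the head turns only when lifted at least 0.010. Friction holds it at any height: about 7 N to lift, 3 N to push down. Between holes the pin rides on the plate at 0.007 to 0.009; within 0.08 rad of a hole its round nose centres itself when pushed down.
- turret (a joint): Angle of the turret head, rad, counter-clockwise from above, -1.2 to 1.2. Holes at -1.047 (shortest rod faces the block, tip 55 mm from the axis), 0 (middle rod, 75 mm; the start) and +1.047 (longest rod, 95 mm); play in a hole 0.02 rad either way. When up it turns easily (0.06 Nm).
- knob_grip (a point): On the turret's axis inside the black winged knob; moves and turns with it. 50 mm above the jig's board when down. The wing is 62 mm long along this frame's y, 18 mm thick along x (grip these flat sides) and reaches from 15 mm below to 13 mm above this point. The hub (51 mm across) and rods lie 21 mm below it or lower.
- long_rod_tip (a point): Centre of the buffer face at the tip of the longest rod (17 mm across), 95 mm from the turret's axis, 20 mm above the top of the jig's board when the knob is down. Moves with the turret head.
- block: Loose plain wooden block, 60 (x) x 120 (y) x 30 mm (z), about 0.15 kg, lying flat on the jig's board in front of the bridge, a little off the fence and not quite square to it. Origin at the centre of its underside.
- driver: Screwdriver (bystander), 202 mm long along its y, lying on the table behind the jig. Origin under its centre.
- offcut: Short offcut of wood (bystander), 52 x 90 x 22 mm, on the table on the robot's side of the jig, not on the jig. Origin under its centre.
Things that resemble listed ones, but are neither listed nor needed, are in the scene too. Leave any yellow look-alike of the turret_base alone.

How it is judged:
By the outcome, as a careful person would: the job done as asked, in the order asked, and still so for the second after the job is handed in, with the robot touching nothing.
It also fails if it takes over 61 s, if anything falls off the work surface, if the arm or the gripper's body presses on something with over 40 N, if the wrist force passes 120 N, or if a joint passes its speed limit or range.

ROBOT

A 6-joint arm with a two-finger parallel gripper is mounted at the origin on the work surface; the furniture and walls round the work are solid. World frame = base frame: x ahead of the robot, y to its left, z up, the work surface at z = 0. Lengths are in m, angles in rad, forces in N, time in s.
With the tool pointing down it reaches from about 0.35 to 0.775 m from the base axis. Payload 5.5 kg.
Tool frame: the origin (TCP) lies midway between the tips of the shut fingers; the grasp point (between the pads) lies grip_point_offset behind it (grip_point_offset is the distance from the TCP to the grasp point, in m); z points along the fingers, y is the direction in which the jaws open and shut (so a half turn about z gives the same grasp; the last joint's range is limited). The gripper opens to 85 mm and grips with 20 to 120 N. Pads are 22 mm wide; open, the fingers measure 114 mm over their backs; the gripper's body (76 mm by 85 mm) begins 54 mm behind the grasp point. The pads swing forward as they close: fully open they stand 13 mm farther back than shut.
Start: joints at [1.066, 0.313, 0.046, 1.304, 0, 1.431], TCP at [0.205, 0.537, 0.231] pointing down, gripper open.
Joint ranges: [-2.76, 2.76], [-0.86, 1.69], [-1.03, 1.26], [-2.2, 2.34], [-1.47, 1.5], [-3.14, 3.14]. Speed limits (rad/s): [2.57, 2.57, 3.14, 3.14, 3.14, 3.14].

INTERFACE

Orientations are given as a unit quaternion [w, x, y, z].
In Python, from workcell import * gives the robot as it stands.
- The arm moves only by the tool send_rows, never from a script. Its argument "series" is one flat list of numbers, 7 for each row, row after row: the shift along the tool's x, y, z in cm, then the turn, a rotation vector about the tool's x, y, z in degrees, then the opening, from 0 (shut) to 1 (fully open). A call has 1 to 10 rows; each row is the pose to reach, as a shift and turn from the pose commanded when the call began, along the tool's axes at that moment; what a row does not reach only later rows make up. A row lasts 1/12 s, in which the tool goes at most 41.7 mm and 7.16 degrees, less where a joint would pass 70% of its speed; a pose out of reach is approached as far as the arm can. A call with a gripper value outside its range is refused whole. The fingers move at their own pace and stop on an object; "newtons" is the grip in N (left out, the last holds). Time passes only in rows, so rows that repeat a pose let the fingers close. It gives the time, the measured TCP pose, the force and the opening at its end, in the units of the state.
- get_state(): the state, without advancing time (a new reading comes with each control period).
- read_camera(name): name is "scene" or "top"; returns the picture (420x560x3 uint8, blue, green, red); there is no depth.
- camera_info(name): a dict with "K" (3x3 intrinsics, pixels), "xyz" and "attitude" of the camera in the world. Camera axes: x right, y down, z forward; pixel columns grow to the right and rows downward; lengths in m; the calibration is good to about 2 mm. A picture is of the moment at which its call begins. camera_info takes no time and is no camera call.
- hand_in(): hands the job in, once; it reports no verdict.
Trained networks look in the newest picture that a camera, given by its name, has taken for a name from the list of things; names that differ only in an ending like _2 or _b are one class to them, and where a whole thing is asked for, a point or a joint stands for the part that bears it (a point fixed in the world has none). Each returns a list of dicts, best first, with "p" (0 to 1); they miss things now and then, are a little off and sometimes report something else, mostly with a low value. They report only what shows in the picture. A call takes as long as a camera call. They do not tell look-alikes from the thing itself.
- silhouettes(camera, label): "pixels" (420x560 bool, what is visible of it) and "box" ([left, top, width, height] in pixels, round what is visible of it).
The state is a dict: "clock": time; "joint_pos": joint angles; "qvel": joint speeds; "tau": joint torques, N m; "tcp_pos": TCP position; "orientation": TCP orientation; "wrist_force": force on the tool from outside, world axes, zero at the start; "ft_torque": the same for the moment, N m; "finger_gap": finger opening in m.
Only numpy, scipy, OpenCV 4.12 (cv2) and the standard library are available. Lean on these libraries where they do the work, as an engineer would, in place of code of your own. Each camera call takes 0.05 s, during which the arm holds its last target. There are 200 camera calls.

## Working session

There is one attempt and no reset: what is moved stays moved. The work goes in short steps, Python scripts to look and compute and a tool call to move; the robot and the scene stay as the last step left them, time stands still between calls to the robot, and variables do not carry over. Pictures are saved under pics/ and viewed, about 8 in all and at most 12, crops included, and the job is handed in when it is done.

Besides the shell and the picture viewer there is one more tool, called after "Emit:" as name(argument=value, ...) on one line, values as JSON. send_rows: Moves the arm, as the interface text tells. Its arguments: {"type":"object","properties":{"series":{"type":"array"},"newtons":{"type":"number"}},"required":["series"]}

```bash
ls; mkdir -p pics
python3 - <<'E'
from workcell import *
import cv2
s=get_state()
print({k:s[k] for k in('clock','tcp_pos','orientation','wrist_force','finger_gap')})
for c in('scene','top'):
    im=read_camera(c); cv2.imwrite(f'pics/{c}0.png',im); print(c,camera_info(c))
    for l in('turret_base','knob_grip','block','jig','driver','offcut','long_rod_tip'):
        for d in silhouettes(c,l): print(c,l,round(d['p'],2),d['box'])
E
```

```text
pics
{'clock': 0.0, 'tcp_pos': array([0.20488812, 0.53670518, 0.23039252]), 'orientation': array([-2.96031839e-04,  1.81376748e-01,  9.83413248e-01, -8.78172573e-04]), 'wrist_force': array([0.14193903, 0.3110892 , 0.23911811]), 'finger_gap': 0.08535709856331933}
scene {'K': array([[467.79298197,   0.        , 274.88316857],
       [  0.        , 467.79298197, 211.75034041],
       [  0.        ,   0.        ,   1.        ]]), 'xyz': array([1.20225244, 0.09655446, 0.68965254]), 'attitude': array([-0.24731709,  0.55709457,  0.72010867, -0.33154698])}
scene turret_base 0.9 [300.0, 160.8, 52.9, 48.2]
scene turret_base 0.68 [313.1, 217.2, 65.0, 59.3]
scene turret_base 0.44 [189.2, 212.0, 203.6, 87.2]
scene knob_grip 0.83 [298.9, 162.0, 56.5, 40.0]
scene knob_grip 0.63 [316.6, 215.0, 60.7, 53.7]
scene block 0.8 [196.0, 197.8, 67.1, 37.9]
scene jig 0.74 [189.1, 212.2, 205.9, 88.7]
scene driver 0.84 [210.7, 276.7, 106.0, 30.2]
scene long_rod_tip 0.72 [302.9, 161.8, 48.2, 40.9]
scene long_rod_tip 0.71 [315.7, 217.3, 58.3, 52.2]
top {'K': array([[411.0492536 ,   0.        , 279.62079116],
       [  0.        , 411.0492536 , 212.39379167],
       [  0.        ,   0.        ,   1.        ]]), 'xyz': array([ 0.39433322, -0.08546984,  0.90066007]), 'attitude': array([-0.03915608,  0.7143376 , -0.69679229,  0.0516632 ])}
top turret_base 0.69 [207.9, 258.3, 60.4, 65.8]
top turret_base 0.59 [181.4, 170.5, 54.9, 60.2]
top knob_grip 0.83 [179.6, 164.0, 56.2, 66.1]
top block 0.73 [296.5, 194.2, 54.9, 34.6]
top jig 0.83 [167.7, 149.5, 181.8, 89.6]
top driver 0.69 [227.5, 130.8, 92.3, 15.6]
top offcut 0.64 [302.6, 258.2, 40.7, 29.7]
top long_rod_tip 0.79 [206.5, 258.7, 60.9, 63.8]
top long_rod_tip 0.78 [178.3, 167.4, 57.1, 62.2]
```

Run:
```python
import cv2
im=cv2.imread('pics/top0.png')[120:340,150:370]; cv2.imwrite('pics/t0c.png',cv2.resize(im,(600,600),interpolation=cv2.INTER_CUBIC))
im=cv2.imread('pics/scene0.png')[140:320,170:410]; cv2.imwrite('pics/s0c.png',cv2.resize(im,(800,600),interpolation=cv2.INTER_CUBIC))
```

```text
(no output)
```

View pics/t0c.png

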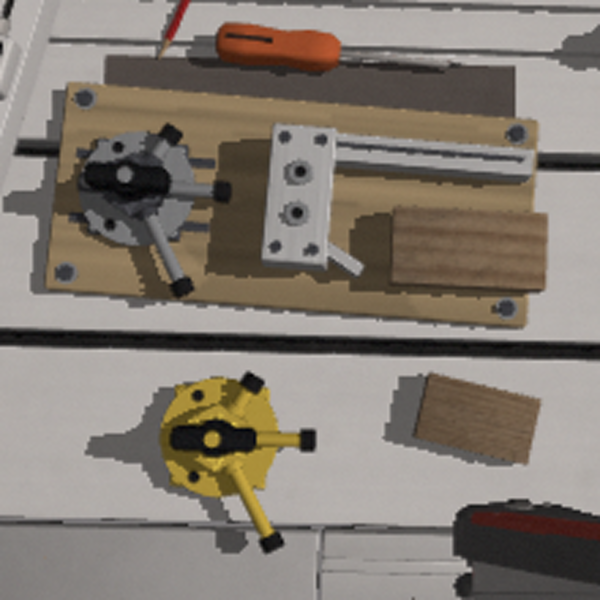

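View pics/s0c.png

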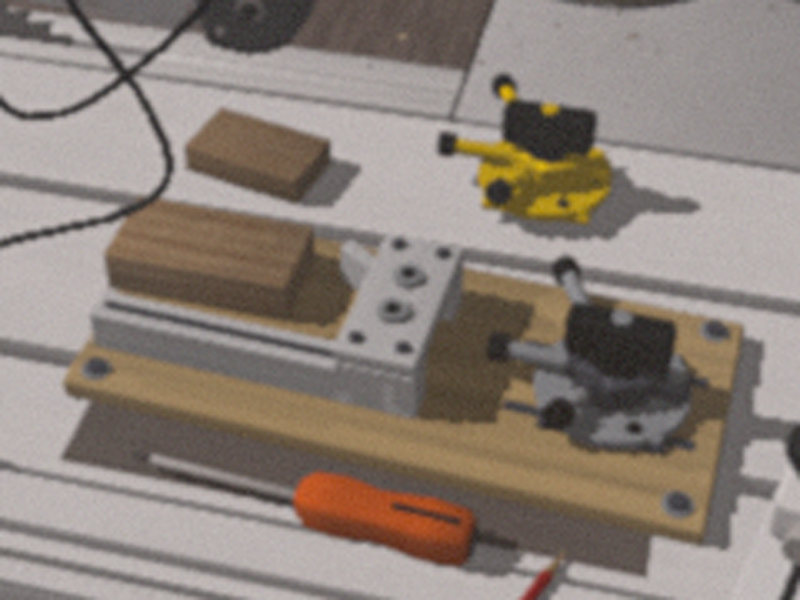

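The top crop shows the grey turret on the plywood jig at (125,175). The yellow look-alike stands off the jig at (212,438), so I'll leave it alone. The grey one is the target because it sits on the board, in line with the bridge. The block is at (470,248), and the loose small piece at (478,418) is the offcut.

```bash
cat > h.py <<'E'
import numpy as np,cv2
from scipy.spatial.transform import Rotation as R
from workcell import *
def P(c):
    i=camera_info(c);q=i['attitude'];M=R.from_quat([q[1],q[2],q[3],q[0]]).as_matrix()
    return i['K'],M,np.array(i['xyz'])
def ray(c,u,v):
    K,M,o=P(c);return o,M@np.linalg.solve(K,[u,v,1.])
def onz(c,u,v,z):
    o,d=ray(c,u,v);return o+d*(z-o[2])/d[2]
def proj(c,X):
    K,M,o=P(c);p=K@(M.T@(np.array(X)-o));return p[:2]/p[2]
def tri(t,s):
    A=np.zeros((3,3));b=np.zeros(3)
    for c,p in(('top',t),('scene',s)):
        o,d=ray(c,*p);d=d/np.linalg.norm(d);Q=np.eye(3)-np.outer(d,d);A+=Q;b+=Q@o
    X=np.linalg.solve(A,b);return X,[np.linalg.norm(proj(c,X)-p) for c,p in(('top',t),('scene',s))]
E
python3 - <<'E'
from h import *
np.set_printoptions(precision=4,suppress=True)
T=lambda x,y:(150+(x+.5)/2.7273-.5,120+(y+.5)/2.7273-.5)
S=lambda x,y:(170+(x+.5)/3.3333-.5,140+(y+.5)/3.3333-.5)
for n,t,s in [('scr+x+y',(85,97),(678,503)),('scr-x+y',(65,272),(715,329)),('scr+x-y',(517,133),(97,367)),('knobtop',(125,175),(622,317)),
 ('blk+x-y',(547,213),(108,255)),('blk-x-y',(545,290),(162,203)),('blk-x+y',(390,283),(315,226)),('blk+x+y',(393,207),(280,288)),('drill1',(299,172),(393,308)),('drill2',(297,212),(409,274)),
 ('tip0',(222,190),(497,346))]:
    X,e=tri(T(*t),S(*s));print(n,X,np.round(e,1))
E
```

```text
scr+x+y [0.6293 0.1201 0.0182] [0.1 0.1]
scr-x+y [0.4874 0.1279 0.0183] [0. 0.]
scr+x-y [ 0.6096 -0.2285  0.0174] [0.2 0.2]
knobtop [0.5546 0.0734 0.0785] [0.2 0.2]
blk+x-y [ 0.54   -0.2469  0.0436] [0.7 0.7]
blk-x-y [ 0.4787 -0.2403  0.039 ] [3.6 3.4]
blk-x+y [ 0.4826 -0.1272  0.0443] [0. 0.]
blk+x+y [ 0.5424 -0.1303  0.0436] [0.9 1. ]
drill1 [ 0.5636 -0.056   0.0637] [0.2 0.2]
drill2 [ 0.5326 -0.0546  0.0634] [0.2 0.2]
tip0 [0.553  0.0046 0.0371] [0.2 0.2]
```

```bash
cat >> h.py <<'E'
YAW=-0.056;J0=np.array([.5485,-.0503,0]);JR=R.from_euler('z',YAW).as_matrix()
def jig(x,y,z): return J0+JR@np.array([x,y,z])      # world from jig, m
def cmd(p,ty):  # world TCP goal, tool-y angle in deg CCW from jig x; tool straight down
    s=get_state();q=s['orientation'];C=R.from_quat([q[1],q[2],q[3],q[0]])
    a=np.radians(ty)+YAW;y=np.array([np.cos(a),np.sin(a),0]);z=np.array([0,0,-1.])
    G=R.from_matrix(np.c_[np.cross(y,z),y,z]);D=C.inv()*G
    print('cm',np.round(C.inv().apply(np.array(p)-s['tcp_pos'])*100,2),'deg',np.round(np.degrees(D.as_rotvec()),1),'t',round(s['clock'],2))
E
python3 - <<'E'
from h import *
import workcell
print([k for k in dir(workcell) if not k.startswith('_')])
print('off',getattr(workcell,'grip_point_offset',None))
cmd(jig(0,.124,.15),0)
E
```

```text
['MotionError', 'camera_info', 'get_state', 'grip_point_offset', 'hand_in', 'read_camera', 'silhouettes']
off 0.0187
cm [-49.27 -30.82   8.13] deg [ 0.  -0.  72.3] t 0.8
```

Emit:
send_rows(series=[-49.3, -30.8, 4, 0, 0, 72.3, 0.6, -49.3, -30.8, 4, 0, 0, 72.3, 0.6, -49.3, -30.8, 4, 0, 0, 72.3, 0.6, -49.3, -30.8, 4, 0, 0, 72.3, 0.6, -49.3, -30.8, 4, 0, 0, 72.3, 0.6, -49.3, -30.8, 4, 0, 0, 72.3, 0.6, -49.3, -30.8, 4, 0, 0, 72.3, 0.6, -49.3, -30.8, 4, 0, 0, 72.3, 0.6, -49.3, -30.8, 4, 0, 0, 72.3, 0.6, -49.3, -30.8, 4, 0, 0, 72.3, 0.6], newtons=40)

```text
clock: 1.63
tcp_pos: [0.4569, 0.2039, 0.2029]
orientation: [0.0, 0.725, 0.689, 0.0]
wrist_force: [0.5, 0.6, 0.3]
finger_gap: 0.0513
```

Run:
```python
from h import *
print(get_state()['joint_pos']); cmd(jig(0,.124,.12),0)
```

```text
[ 2.59012239e-01  1.79223914e-01 -1.99640571e-01  1.19106296e+00
  1.56479225e-04  1.87994687e+00]
cm [-12.53  10.49   8.29] deg [ 0.  -0.   0.3] t 1.63
```

Emit:
send_rows(series=[-12.5, 10.5, 8.3, 0, 0, 0.3, 0.6, -12.5, 10.5, 8.3, 0, 0, 0.3, 0.6, -12.5, 10.5, 8.3, 0, 0, 0.3, 0.6, -12.5, 10.5, 8.3, 0, 0, 0.3, 0.6, -12.5, 10.5, 8.3, 0, 0, 0.3, 0.6, -12.5, 10.5, 8.3, 0, 0, 0.3, 0.6, -12.5, 10.5, 8.3, 0, 0, 0.3, 0.6])

```text
clock: 2.22
tcp_pos: [0.5549, 0.0757, 0.1191]
orientation: [-0.001, 0.725, 0.689, -0.001]
wrist_force: [-0.1, 0.7, 0.1]
finger_gap: 0.0509
```

Run:
```python
from h import *
print(get_state()['tcp_pos'])
cmd(jig(0,.124,.065-.0187+.003),0)
im=read_camera('scene')[100:260,220:433];cv2.imwrite('pics/s1.png',cv2.resize(im,(800,600),interpolation=cv2.INTER_CUBIC))
```

```text
[0.55493503 0.07567044 0.11907052]
cm [-0.22  0.08  6.98] deg [-0.1 -0.   0.3] t 2.22
```

View pics/s1.png

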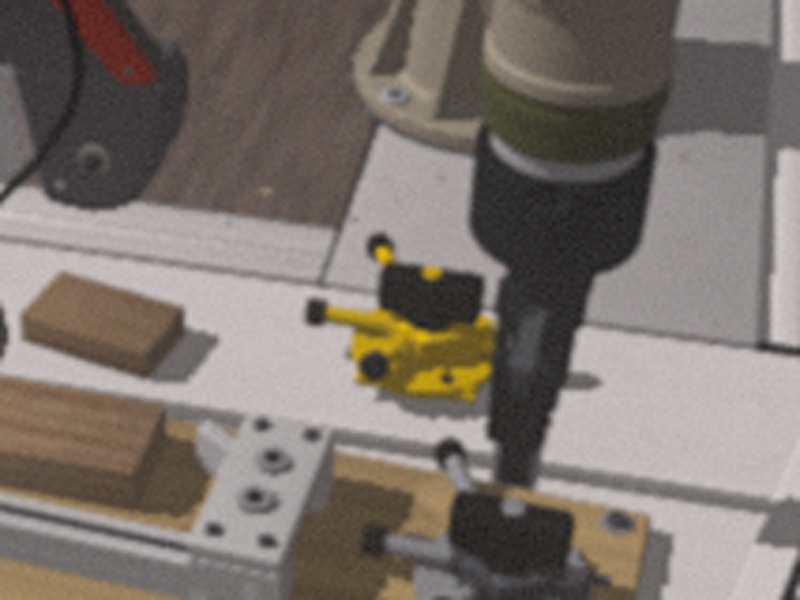

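The gripper is centred above the knob (crop 512,540), and the jaws straddle the wing. I'll descend and close.

Emit:
send_rows(series=[-0.2, 0, 3, 0, 0, 0.3, 0.6, -0.2, 0, 5, 0, 0, 0.3, 0.6, -0.2, 0, 6.5, 0, 0, 0.3, 0.6, -0.2, 0, 7, 0, 0, 0.3, 0.6, -0.2, 0, 7, 0, 0, 0.3, 0.4, -0.2, 0, 7, 0, 0, 0.3, 0.1, -0.2, 0, 7, 0, 0, 0.3, 0, -0.2, 0, 7, 0, 0, 0.3, 0, -0.2, 0, 7, 0, 0, 0.3, 0, -0.2, 0, 7, 0, 0, 0.3, 0], newtons=60)

```text
clock: 3.1
tcp_pos: [0.5548, 0.075, 0.0516]
orientation: [-0.0, 0.726, 0.688, 0.0]
wrist_force: [-3.6, 2.1, 5.5]
finger_gap: 0.0174
```

Emit:
send_rows(series=[0, 0, -0.4, 0, 0, 0, 0, 0, 0, -0.8, 0, 0, 0, 0, 0, 0, -1.2, 0, 0, 0, 0, 0, 0, -1.5, 0, 0, 0, 0, 0, 0, -1.5, 0, 0, 0, 0, 0, 0, -1.5, 0, 0, 0, 0])

```text
clock: 3.6
tcp_pos: [0.5548, 0.0748, 0.0653]
orientation: [-0.001, 0.726, 0.688, 0.0]
wrist_force: [-4.4, 4.1, 0.6]
finger_gap: 0.0168
```

Emit:
send_rows(series=[0, 0, 0, 0, 0, -6, 0, 0, 0, 0, 0, 0, -12, 0, 0, 0, 0, 0, 0, -18, 0, 0, -0.05, 0, 0, 0, -24, 0, 0, -0.05, 0, 0, 0, -30, 0, -0.05, -0.05, 0, 0, 0, -36, 0, -0.05, -0.1, 0, 0, 0, -42, 0, -0.05, -0.1, 0, 0, 0, -48, 0, -0.05, -0.1, 0, 0, 0, -54, 0, -0.05, -0.1, 0, 0, 0, -60, 0])

```text
clock: 4.43
tcp_pos: [0.5539, 0.0748, 0.0653]
orientation: [-0.0, 0.282, 0.959, 0.001]
wrist_force: [-2.7, 5.6, 0.6]
finger_gap: 0.0172
```

Run:
```python
from h import *
im=read_camera('top')[120:340,110:370];cv2.imwrite('pics/t2.png',cv2.resize(im[:160],(780,480),interpolation=cv2.INTER_CUBIC))
s=get_state();print(s['tcp_pos'],s['wrist_force'],s['ft_torque'],s['finger_gap']);cmd(jig(0,.124,.065),60)
```

```text
[0.55389392 0.07482818 0.06534333] [-3.98233122  5.64252256 -0.34932199] [1.3714562 0.6420107 0.0697854] 0.016943880130185423
cm [-0.2  -0.03  0.03] deg [ 0.1 -0.1  0.7] t 4.48
```

View pics/t2.png

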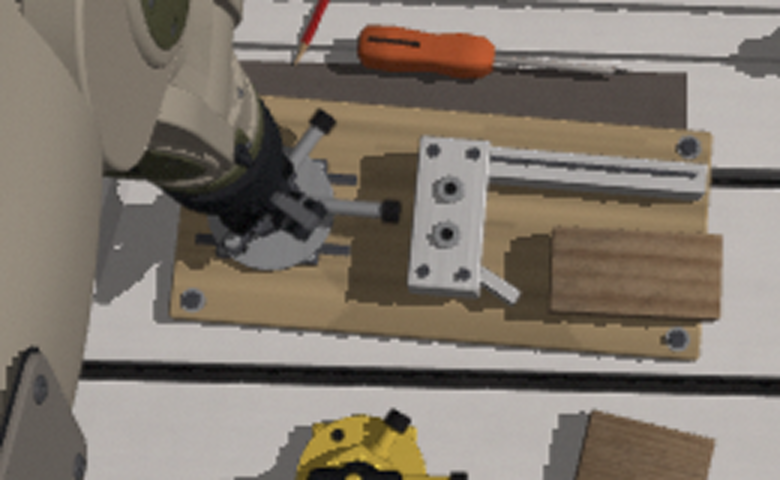

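The long rod now points at the channel (crop 390,210). I'll push the knob down.

Emit:
send_rows(series=[0, 0, 0.4, 0, 0, 0, 0, 0, 0, 0.8, 0, 0, 0, 0, 0, 0, 1.1, 0, 0, 0, 0, 0, 0, 1.3, 0, 0, 0, 0, 0, 0, 1.4, 0, 0, 0, 0, 0, 0, 1.5, 0, 0, 0, 0, 0, 0, 1.5, 0, 0, 0, 0])

```text
clock: 5.07
tcp_pos: [0.554, 0.0748, 0.0515]
orientation: [-0.0, 0.285, 0.959, 0.001]
wrist_force: [-6.4, 6.0, 8.9]
finger_gap: 0.0174
```

Emit:
send_rows(series=[0, 0, 0.15, 0, 0, 0, 0, 0, 0, 0.3, 0, 0, 0, 0, 0, 0, 0.3, 0, 0, 0, 0, 0, 0, 0.3, 0, 0, 0, 0])

```text
clock: 5.4
tcp_pos: [0.5542, 0.0748, 0.0513]
orientation: [0.001, 0.285, 0.959, 0.001]
wrist_force: [-12.9, 4.8, 27.7]
finger_gap: 0.0168
```

Emit:
send_rows(series=[0, 0, -0.25, 0, 0, 0, 0, 0, 0, -0.25, 0, 0, 0, 0.4, 0, 0, -0.25, 0, 0, 0, 0.6, 0, 0, -0.25, 0, 0, 0, 0.6, 0, 0, -0.25, 0, 0, 0, 0.6, 0, 0, -0.25, 0, 0, 0, 0.6, 0, 0, -3, 0, 0, 0, 0.6, 0, 0, -7, 0, 0, 0, 0.6, 0, 0, -10, 0, 0, 0, 0.6, 0, 0, -10, 0, 0, 0, 0.6])

```text
clock: 6.23
tcp_pos: [0.5584, 0.0735, 0.1532]
orientation: [0.005, 0.285, 0.958, 0.001]
wrist_force: [-0.2, 0.1, 0.3]
finger_gap: 0.0514
```

Run:
```python
from h import *
s=get_state();print(s['tcp_pos'],s['wrist_force'],s['finger_gap']);cmd(jig(-.092,-.138,.15),90)
```

```text
[0.55835564 0.07350706 0.15321599] [-0.21732221  0.08512056  0.3234707 ] 0.05142290533083811
cm [ -4.85 -27.46   0.21] deg [  0.2   0.6 -29.9] t 6.23
```

Emit:
send_rows(series=[-4.8, -27.5, 0.2, 0, 0, -30, 0.6, -4.8, -27.5, 0.2, 0, 0, -30, 0.6, -4.8, -27.5, 0.2, 0, 0, -30, 0.6, -4.8, -27.5, 0.2, 0, 0, -30, 0.6, -4.8, -27.5, 0.2, 0, 0, -30, 0.6, -4.8, -27.5, 0.2, 0, 0, -30, 0.6, -4.8, -27.5, 0.2, 0, 0, -30, 0.6, -4.8, -27.5, 0.2, 0, 0, -30, 0.6, -4.8, -27.5, 0.2, 0, 0, -30, 0.6])

```text
clock: 6.98
tcp_pos: [0.4433, -0.1852, 0.1444]
orientation: [0.0, 0.03, 1.0, -0.0]
wrist_force: [-0.0, 0.5, 0.3]
finger_gap: 0.0515
```

Run:
```python
from h import *
im=read_camera('scene')[140:320,170:410]; cv2.imwrite('pics/s3.png',cv2.resize(im,(800,600),interpolation=cv2.INTER_CUBIC))
im=read_camera('top'); cv2.imwrite('pics/t3.png',cv2.resize(im[120:300,150:390],(800,600),interpolation=cv2.INTER_CUBIC))
s=get_state();print(s['tcp_pos']);cmd(jig(-.092,-.138,.026),90)
for i in(0,1):
 for d in silhouettes(('top','scene')[i],'block'):print(d['p'],d['box'])
```

```text
[ 0.44414099 -0.18271333  0.14445433]
cm [-0.48 -0.   11.85] deg [ 0. -0.  0.] t 7.08
0.65 [296.4, 195.7, 29.0, 28.6]
0.49 [167.5, 149.3, 179.3, 85.3]
0.72 [197.4, 198.7, 65.7, 37.8]
```

View pics/s3.png

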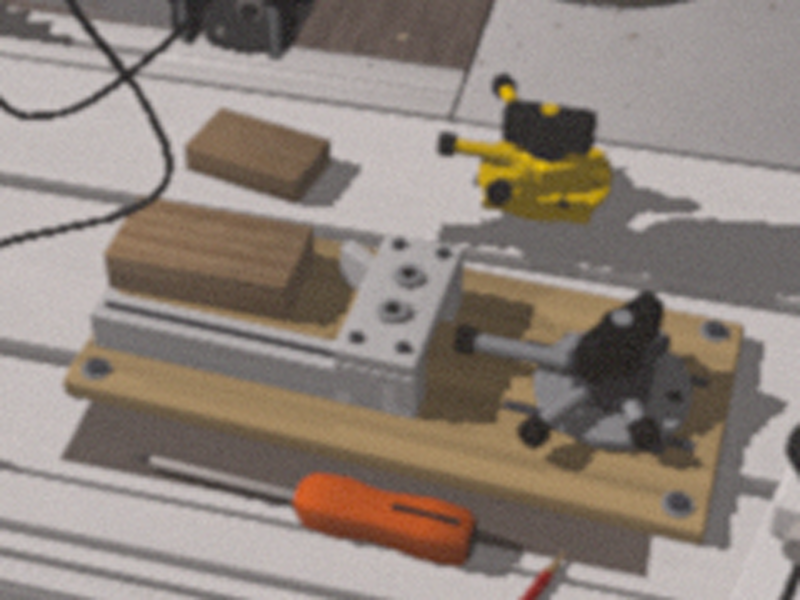

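View pics/t3.png

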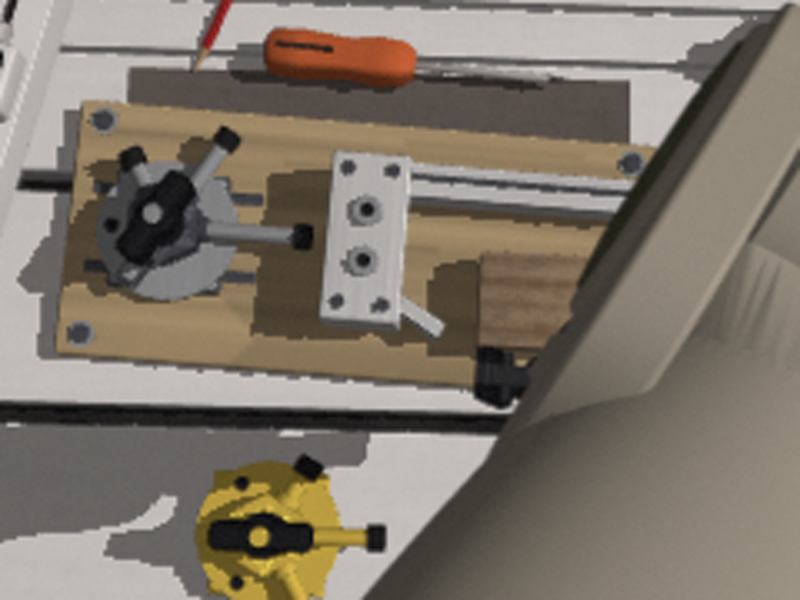

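The turret head sits at its original height with the long rod in line (top crop 302,236). The block is still in place. Next I'll lower the fingers on its −x side.

Emit:
send_rows(series=[-0.3, 0, 3.5, 0, 0, 0, 0.6, -0.3, 0, 7, 0, 0, 0, 0.6, -0.3, 0, 10, 0, 0, 0, 0.6, -0.3, 0, 11.5, 0, 0, 0, 0.6, -0.3, 0, 11.9, 0, 0, 0, 0.6, -0.3, 0, 11.9, 0, 0, 0, 0.6])

```text
clock: 7.68
tcp_pos: [0.4467, -0.1811, 0.0245]
orientation: [-0.001, 0.026, 1.0, 0.001]
wrist_force: [0.6, -0.2, 1.1]
finger_gap: 0.0513
```

Run:
```python
from h import *
s=get_state();print(s['tcp_pos'],s['wrist_force'],JR.T@(s['tcp_pos']-J0));cmd(jig(-.0405,-.138,.026),90)
```

```text
[ 0.44669778 -0.1810579   0.02454003] [ 0.55860341 -0.22527465  1.11936275] [-0.09432402 -0.13625087  0.02454003]
cm [-5.38 -0.2  -0.16] deg [ 0.1 -0.1  0.2] t 7.68
```

Emit:
send_rows(series=[-0.8, 0, 0, 0, 0, 0, 0.6, -1.6, 0, 0, 0, 0, 0, 0.6, -2.2, 0, 0, 0, 0, 0, 0.6, -2.7, 0, 0, 0, 0, 0, 0.6, -3.2, 0, 0, 0, 0, 0, 0.6, -3.7, 0, 0, 0, 0, 0, 0.6, -4.1, 0, 0, 0, 0, 0, 0.6, -4.5, 0, 0, 0, 0, 0, 0.6, -4.8, 0, 0, 0, 0, 0, 0.6, -5, 0, 0, 0, 0, 0, 0.6])

```text
clock: 8.52
tcp_pos: [0.4974, -0.1858, 0.0256]
orientation: [0.0, 0.027, 1.0, 0.0]
wrist_force: [-1.2, 0.1, 0.5]
finger_gap: 0.0514
```

Emit:
send_rows(series=[-0.1, 0, 0, 0, 0, 0, 0.6, -0.2, 0, 0, 0, 0, 0, 0.6, -0.3, 0, 0, 0, 0, 0, 0.6, -0.3, 0, 0, 0, 0, 0, 0.6])

```text
clock: 8.85
tcp_pos: [0.5001, -0.1858, 0.0256]
orientation: [0.0, 0.027, 1.0, 0.0]
wrist_force: [-1.5, 0.4, -0.9]
finger_gap: 0.0514
```

Run:
```python
from h import *
s=get_state();print(s['tcp_pos'],s['wrist_force'],JR.T@(s['tcp_pos']-J0))
im=read_camera('scene')[140:320,170:410]; cv2.imwrite('pics/s4.png',cv2.resize(im,(800,600),interpolation=cv2.INTER_CUBIC))
```

```text
[ 0.50011247 -0.18579823  0.02559364] [-1.47839102  0.41991539 -0.90167516] [-0.04072774 -0.13799411  0.02559364]
```

View pics/s4.png

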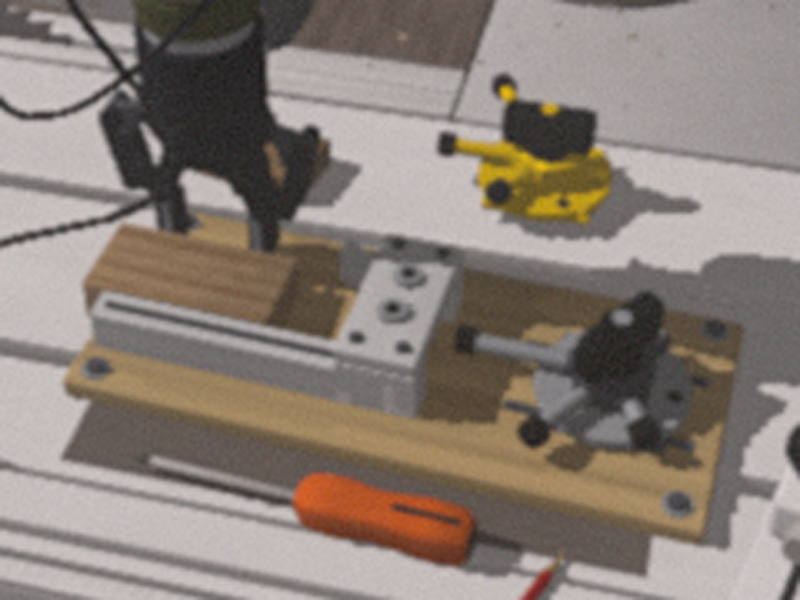

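The block has slid nearly to the fence (its near top edge runs (90,285) to (270,325)). The push force is only 1.5 N, so it isn't seated yet.

Emit:
send_rows(series=[-0.1, 0, 0, 0, 0, 0, 0.6, -0.2, 0, 0, 0, 0, 0, 0.6, -0.3, 0, 0, 0, 0, 0, 0.6, -0.3, 0, 0, 0, 0, 0, 0.6])

```text
clock: 9.23
tcp_pos: [0.5001, -0.1857, 0.0254]
orientation: [-0.003, 0.028, 1.0, 0.0]
wrist_force: [-9.1, -0.0, 6.5]
finger_gap: 0.0513
```

Emit:
send_rows(series=[2, 0, 0, 0, 0, 0, 0.6, 2.5, 0, 0, 0, 0, 0, 0.6, 2.5, 0, -3, 0, 0, 0, 0.4, 2.5, 0, -6, 0, 0, 0, 0.3, 2.5, 0, -8, 0, 0, 0, 0.3, 2.5, 0, -8, 0, 0, 0, 0.3])

```text
clock: 9.73
tcp_pos: [0.4815, -0.1864, 0.1104]
orientation: [0.004, 0.027, 1.0, -0.002]
wrist_force: [-0.1, -1.0, -0.3]
finger_gap: 0.0259
```

Run:
```python
from h import *
s=get_state();print(s['tcp_pos'],s['finger_gap']);cmd(jig(0,-.235,.105),0)
```

```text
[ 0.48154581 -0.18640624  0.11044899] 0.025892887535264975
cm [-5.9  -9.54  0.63] deg [ 0.2  0.5 90.1] t 9.73
```

Emit:
send_rows(series=[-5.9, -9.5, 0.4, 0, 0, 90, 0.3, -5.9, -9.5, 0.4, 0, 0, 90, 0.3, -5.9, -9.5, 0.4, 0, 0, 90, 0.3, -5.9, -9.5, 0.4, 0, 0, 90, 0.3, -5.9, -9.5, 0.4, 0, 0, 90, 0.3, -5.9, -9.5, 0.4, 0, 0, 90, 0.3, -5.9, -9.5, 0.4, 0, 0, 90, 0.3, -5.9, -9.5, 0.4, 0, 0, 90, 0.3, -5.9, -9.5, 0.4, 0, 0, 90, 0.3, -5.9, -9.5, 0.4, 0, 0, 90, 0.3])

```text
clock: 10.57
tcp_pos: [0.5321, -0.2827, 0.1009]
orientation: [-0.0, 0.609, 0.793, 0.0]
wrist_force: [0.7, -0.4, 1.1]
finger_gap: 0.0259
```

Run:
```python
from h import *
s=get_state();print(s['tcp_pos']);cmd(jig(0,-.235,.105),0)
```

```text
[ 0.53213746 -0.28271793  0.10092996]
cm [-0.3   0.25 -0.41] deg [ 0.  -0.  18.1] t 10.57
```

Emit:
send_rows(series=[-0.3, 0.25, 0, 0, 0, 7, 0.3, -0.3, 0.25, 0, 0, 0, 14, 0.3, -0.3, 0.25, 0, 0, 0, 18, 0.3, -0.3, 0.25, 0, 0, 0, 18, 0.3])

```text
clock: 10.9
tcp_pos: [0.5353, -0.2849, 0.101]
orientation: [-0.0, 0.724, 0.689, 0.0]
wrist_force: [-0.1, 0.0, 0.6]
finger_gap: 0.0254
```

Run:
```python
from h import *
s=get_state();print(s['tcp_pos'])
im=read_camera('scene')[140:320,130:370]; cv2.imwrite('pics/s5.png',cv2.resize(im,(800,600),interpolation=cv2.INTER_CUBIC))
cmd(jig(0,-.235,.028),0)
```

```text
[ 0.53530725 -0.2849472   0.10096538]
cm [-0.    0.01  7.31] deg [ 0.  -0.   0.6] t 10.95
```

View pics/s5.png

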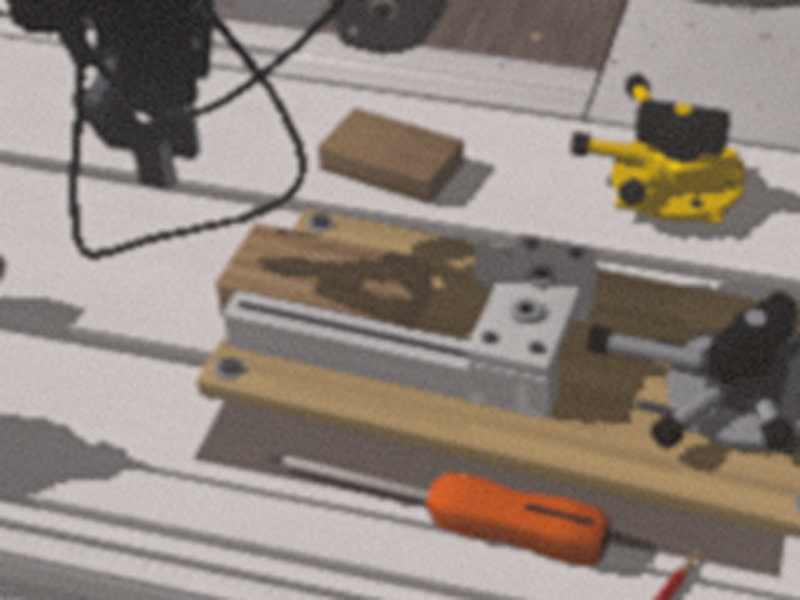

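The block lies along the fence and the tool is clear behind its −y end (150,170). Lowering now, then I'll push.

Emit:
send_rows(series=[0, 0, 3.5, 0, 0, 0.5, 0.3, 0, 0, 6, 0, 0, 0.5, 0.3, 0, 0, 7.2, 0, 0, 0.5, 0.3, 0, 0, 7.2, 0, 0, 0.5, 0.3, 1, 0, 7.2, 0, 0, 0.5, 0.3, 1.8, 0, 7.2, 0, 0, 0.5, 0.3, 2.4, 0, 7.2, 0, 0, 0.5, 0.3, 3, 0, 7.2, 0, 0, 0.5, 0.3, 3.6, 0, 7.2, 0, 0, 0.5, 0.3, 4.2, 0, 7.2, 0, 0, 0.5, 0.3])

```text
clock: 11.78
tcp_pos: [0.5379, -0.2429, 0.0308]
orientation: [0.001, 0.727, 0.687, 0.0]
wrist_force: [-0.2, -1.3, 1.4]
finger_gap: 0.0256
```

Emit:
send_rows(series=[0.6, 0, 0, 0, 0, 0, 0.3, 1.2, 0, 0, 0, 0, 0, 0.3, 1.8, 0, 0, 0, 0, 0, 0.3, 2.4, 0, 0, 0, 0, 0, 0.3, 3, 0, 0, 0, 0, 0, 0.3, 3.5, 0, 0, 0, 0, 0, 0.3, 4, 0, 0, 0, 0, 0, 0.3, 4, 0, 0, 0, 0, 0, 0.3])

```text
clock: 12.45
tcp_pos: [0.5391, -0.2017, 0.0295]
orientation: [-0.001, 0.726, 0.687, 0.0]
wrist_force: [0.1, 0.4, -0.4]
finger_gap: 0.0255
```

Run:
```python
from h import *
s=get_state();print(JR.T@(s['tcp_pos']-J0),s['wrist_force'])
im=read_camera('scene')[140:320,170:410]; cv2.imwrite('pics/s6.png',cv2.resize(im,(800,600),interpolation=cv2.INTER_CUBIC))
cmd(jig(0,-.105,.029),0)
```

```text
[-0.00089296 -0.15169395  0.0294753 ] [ 0.13400604  0.42746434 -0.43786025]
cm [4.71 0.09 0.05] deg [-0.  -0.1  0. ] t 12.5
```

View pics/s6.png

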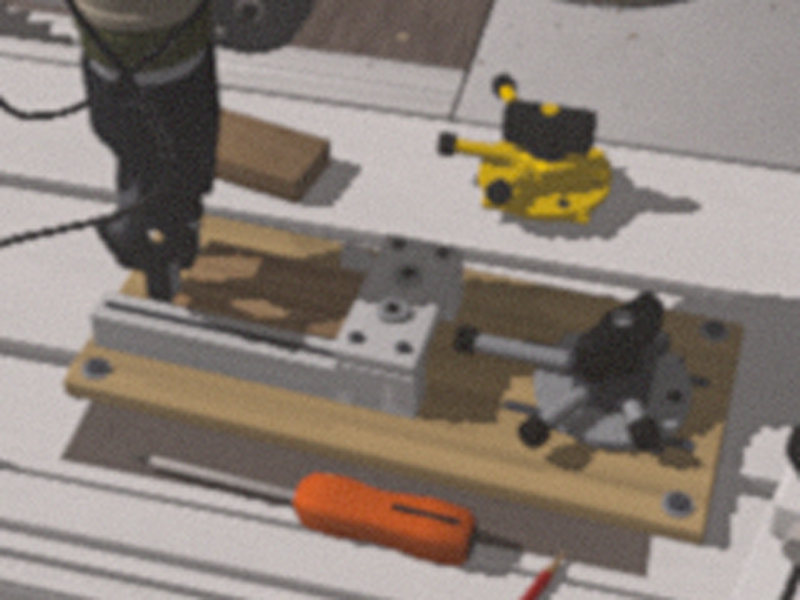

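The block's front is in the tunnel mouth and it stays along the fence, so I'll continue.

Emit:
send_rows(series=[0.6, 0, 0, 0, 0, 0, 0.3, 1.2, 0, 0, 0, 0, 0, 0.3, 1.8, 0, 0, 0, 0, 0, 0.3, 2.4, 0, 0, 0, 0, 0, 0.3, 3, 0, 0, 0, 0, 0, 0.3, 3.4, 0, 0, 0, 0, 0, 0.3, 3.8, 0, 0, 0, 0, 0, 0.3, 4.2, 0, 0, 0, 0, 0, 0.3, 4.4, 0, 0, 0, 0, 0, 0.3, 4.4, 0, 0, 0, 0, 0, 0.3])

```text
clock: 13.33
tcp_pos: [0.5418, -0.1585, 0.0297]
orientation: [-0.0, 0.727, 0.687, 0.0]
wrist_force: [-0.4, 0.8, 0.1]
finger_gap: 0.0254
```

Emit:
send_rows(series=[0.1, 0, 0, 0, 0, 0, 0.3, 0.2, 0, 0, 0, 0, 0, 0.3, 0.3, 0, 0, 0, 0, 0, 0.3, 0.3, 0, 0, 0, 0, 0, 0.3])

```text
clock: 13.67
tcp_pos: [0.5421, -0.1562, 0.0297]
orientation: [0.0, 0.727, 0.687, 0.0]
wrist_force: [1.1, -0.9, -0.6]
finger_gap: 0.0254
```

Run:
```python
from h import *
s=get_state();print(JR.T@(s['tcp_pos']-J0),s['wrist_force'])
im=read_camera('top');cv2.imwrite('pics/t6.png',cv2.resize(im[140:245,160:300],(800,600),interpolation=cv2.INTER_CUBIC))
```

```text
[-0.00050463 -0.10613365  0.02974391] [ 1.11521781 -0.87116347 -0.6438998 ]
```

View pics/t6.png

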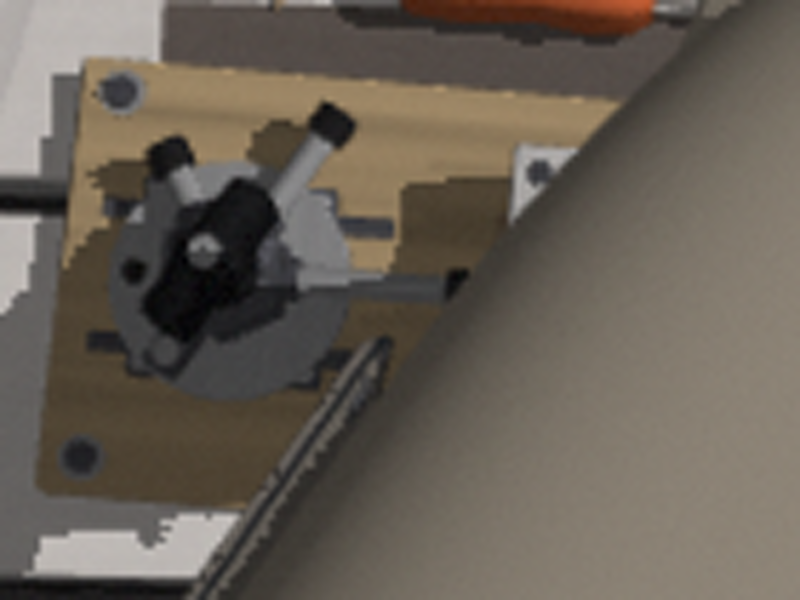

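The arm hides the tunnel exit in this view, so I'll creep forward on force.

Emit:
send_rows(series=[0.1, 0, 0, 0, 0, 0, 0.3, 0.2, 0, 0, 0, 0, 0, 0.3, 0.3, 0, 0, 0, 0, 0, 0.3, 0.3, 0, 0, 0, 0, 0, 0.3])

```text
clock: 14.05
tcp_pos: [0.5422, -0.153, 0.0297]
orientation: [0.0, 0.727, 0.687, 0.0]
wrist_force: [0.3, -1.0, 1.1]
finger_gap: 0.0255
```

Emit:
send_rows(series=[0.1, 0, 0, 0, 0, 0, 0.3, 0.2, 0, 0, 0, 0, 0, 0.3, 0.2, 0, 0, 0, 0, 0, 0.3])

```text
clock: 14.3
tcp_pos: [0.5423, -0.1514, 0.0298]
orientation: [0.0, 0.727, 0.687, -0.0]
wrist_force: [0.1, -3.3, 0.9]
finger_gap: 0.0257
```

Emit:
send_rows(series=[0.1, 0, 0, 0, 0, 0, 0.3, 0.1, 0, 0, 0, 0, 0, 0.3, 0.1, 0, 0, 0, 0, 0, 0.3])

```text
clock: 14.55
tcp_pos: [0.5424, -0.1513, 0.0298]
orientation: [0.001, 0.727, 0.687, -0.001]
wrist_force: [-1.2, -6.1, -0.5]
finger_gap: 0.0255
```

The block has stopped while the force rises, so it's against the buffer. Retreating and checking.

Emit:
send_rows(series=[-1, 0, 0, 0, 0, 0, 0.3, -3, 0, 0, 0, 0, 0, 0.3, -4, 0, -3, 0, 0, 0, 0.3, -6, 0, -7, 0, 0, 0, 0.3, -9, 0, -11, 0, 0, 0, 0.3, -12, -3, -14, 0, 0, 0, 0.3, -12, -7, -17, 0, 0, 0, 0.3, -12, -11, -18, 0, 0, 0, 0.3, -12, -15, -18, 0, 0, 0, 0.3, -12, -15, -18, 0, 0, 0, 0.3])

```text
clock: 15.38
tcp_pos: [0.3826, -0.2611, 0.2111]
orientation: [-0.0, 0.727, 0.686, 0.0]
wrist_force: [-0.3, 0.5, 0.6]
finger_gap: 0.0258
```

Run:
```python
from h import *
s=get_state();print(s['tcp_pos'],s['wrist_force'])
a=read_camera('top')[125:250,150:350];b=read_camera('scene')[190:300,200:390]
cv2.imwrite('pics/f_t.png',cv2.resize(a,(800,500),interpolation=cv2.INTER_CUBIC))
cv2.imwrite('pics/f_s.png',cv2.resize(b,(800,463),interpolation=cv2.INTER_CUBIC))
```

```text
[ 0.3825754  -0.2610896   0.21106597] [-0.26506677  0.49860531  0.55378126]
```

View pics/f_t.png

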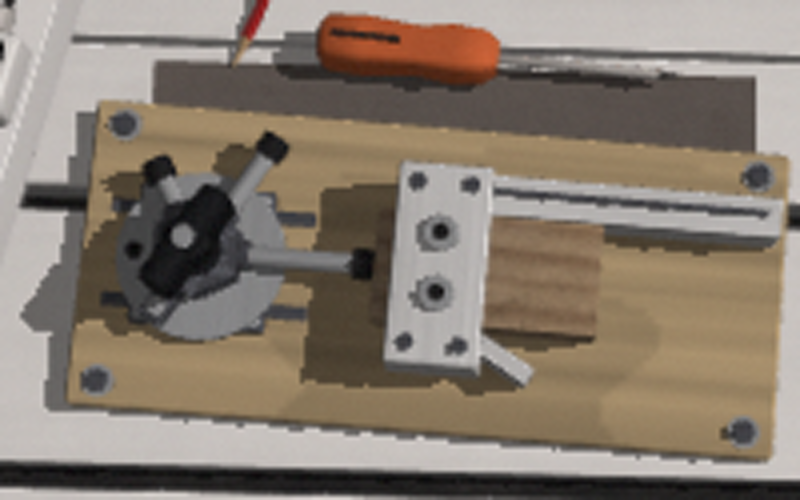

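View pics/f_s.png

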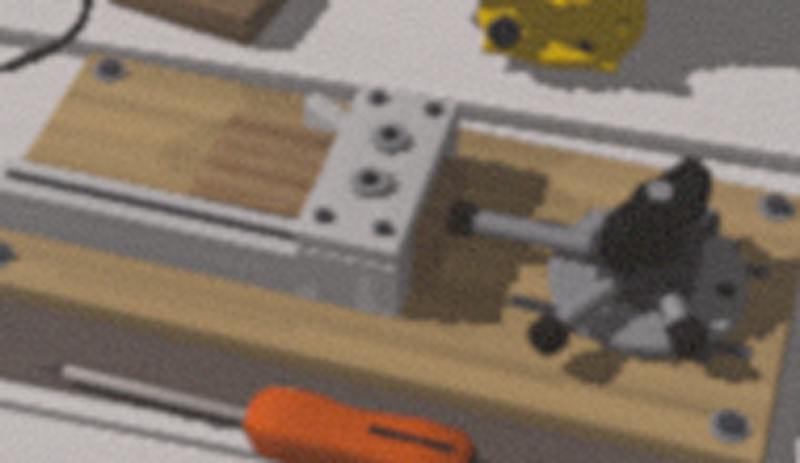

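The block's front end reaches the buffer (top crop 375,263), and the knob is at its fully-down pixel position. The offcut and the yellow turret don't look disturbed.

```bash
python3 -c "
from workcell import *
print(hand_in())"
```

```text
the job is handed in; nothing more can be done
None
```

I lifted the grey turret's knob about 14 mm, turned it 60° counter-clockwise so the long rod faces the block, and pushed it back down. Then I pushed the block against the fence and along it under the bridge until it met the long rod's buffer. The job took about 15 s of the 61 s allowed, and I handed it in with the arm clear of everything.

**Knob:** it stopped at its starting height, with the TCP at z = 0.0513 m against 0.0516 m at the start. It moved no further under 28 N of push, and its pixel position in the scene camera matches the start.

**Block:** it stopped moving as the push force rose to 6 N, at the expected place (trailing end about 90 mm before the jig's centre). The last top picture shows its end at the long rod's buffer.

**Other objects:** I never touched the screwdriver, the offcut or the yellow look-alike. The last pictures show the screwdriver in full but only part of the other two, and all three appear where they were.

No check failed or disagreed. I judged how square the block sits to the fence by eye and did not measure it.

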